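# Take the keeper off a specimen grinder with a left-hand hub nut

### The arm

A 6-joint arm with a two-finger parallel gripper is mounted at the origin on the work surface. World frame = base frame: x ahead of the robot, y to its left, z up, the work surface at z = 0. Lengths are in m, angles in rad, forces in N, time in s.
With the tool pointing down it reaches from about 0.375 to 0.9 m from the base axis. Payload 3.1 kg.
Tool frame: the origin (TCP) lies at the very end of the fingers, on their centre line; the grasp point (between the pads) lies 19 mm behind it; z points along the fingers, y is the direction in which the jaws open and shut (so a half turn about z gives the same grasp; the last joint's range is limited). The gripper opens to 85 mm and grips with 20 to 120 N. Pads are 22 mm wide; open, the fingers measure 114 mm over their backs; the gripper's body (76 mm by 85 mm) begins 54 mm behind the grasp point. The pads swing forward as they close: fully open they stand 13 mm farther back than shut.
Start: joints at [1.028, 0.527, 1.433, -0, 1.181, -0.178], TCP at [0.223, 0.584, 0.192] pointing down, gripper open.
Joint ranges: [-3.08, 3.08], [-0.75, 2.2], [0.22, 2.44], [-1.43, 4.57], [0, 2.65], [-2.85, 2.85]. Speed limits (rad/s): [2.79, 2.79, 3.14, 3.14, 3.14, 3.14].

### API

Orientations are given as a unit quaternion [x, y, z, w].
In Python, from station import manip gives the robot as it stands.
- The arm moves only by the tool send_rows, never from a script. Its argument "motion" is a list of rows, each an object with "gripper": the finger opening in mm, from 0 to 85.4; "travel": the shift along the tool's x, y, z in mm, a list of three; "rotation": the turn, a rotation vector about the tool's x, y, z in degrees, a list of three. In form: [{"gripper": gripper, "travel": [x, y, z], "rotation": [ax, ay, az]}, ...]. A call has 1 to 12 rows; each row shifts and turns the commanded pose from where the row before left it, along the tool's axes as they then stand; what a row does not reach is not made up. A row lasts 1/12 s, in which the tool goes at most 41.7 mm and 7.16 degrees, less where a joint would pass 70% of its speed; a pose out of reach is approached as far as the arm can. A call is refused whole if a number of a shift passes 41.7 or a number of a turn 7.16, either way. A call with a gripper value outside its range is refused whole. The fingers move at their own pace and stop on an object; "newtons" is the grip in N (left out, the last holds). Time passes only in rows, so rows that do not move let the fingers close. It gives the time, the measured TCP pose, the force and the opening at its end, in the units of the state.
- manip.sense(): the state, without advancing time (a new reading comes with each control period).
- manip.snapshot(name): name is "scene" or "top" or "wrist"; returns the picture (420x560x3 uint8, red, green, blue); there is no depth.
- manip.calibration(name): a dict with "fx", "fy", "cx", "cy" (pixels), "cam_to_world" (4x4, takes a point from camera to world coordinates). Camera axes: x right, y down, z forward; pixel columns grow to the right and rows downward; lengths in m; the calibration is good to about 2 mm. A picture is of the moment at which its call begins: read the wrist's pose just before it. calibration takes no time and is no camera call; for the wrist camera it gives the pose at the moment of the call.
- manip.sign_off(): hands the job in, once; it reports no verdict.
The state is a dict: "t": time; "q": joint angles; "qd": joint speeds; "tau": joint torques, N m; "tcp_pos": TCP position; "tool_rot": TCP orientation; "force": force on the tool from outside, world axes, zero at the start; "ft_torque": the same for the moment, N m; "finger_gap": opening from 0.0 (shut) to 1.0 (fully open).
Only numpy, scipy, OpenCV 4.12 (cv2) and the standard library are available. Lean on these libraries where they do the work, as an engineer would, in place of code of your own. Each camera call takes 0.05 s, during which the arm holds its last target. There are 200 camera calls.

### The job

The wheel of the specimen grinder is due for a change, so back off its yellow hub nut by at least half a turn: it has a left-hand thread and loosens clockwise seen from above - confirm by feel that it runs easily that way. Then draw the slotted keeper (steel head, red handle) out from under it without forcing it against the nut or hub, and lay it gently, flat with its fin upwards, inside the blue parts tray. Leave the nut backed off on its stud and the other things on the bench where they are.

Things in the scene. Friction and masses are not known exactly. Their poses are not given: they have to be found in the camera images.
- nut (a joint): Angle of the yellow nut: 0 tight, growing as it is turned clockwise seen from above (loosening), in rad; it starts at 0 to 0.25 and stops at 5.2. Anticlockwise it comes up hard at 0: that is the feel of the wrong way.
- grinder: Fixed white bench grinder, housing 300 x 300 x 85 mm, with a horizontal dark wheel 264 mm across (its top 103 mm above the bench; locked, it does not turn) and an aluminium hub in its middle. It carries the stud and the nut. Origin on the bench under the wheel's axis; z up.
- hub_seat (a point): Middle of the hub's flat seat, on the wheel's axis, 108 mm above the bench. A 16 mm steel stud stands on it, 62 mm tall. A rim 2.5 mm high (60 mm inside, 76 mm outside diameter) surrounds the seat, so the keeper's head cannot slide out unless lifted over it. The keeper has 0.4 to 0.8 mm of play under the nut at first.
- nut_mid (a point): Yellow round ribbed nut, 36 mm across, 40 mm tall; point on its axis half-way up, turning with it (z up). It starts 27.4 to 27.8 mm above hub_seat. Clockwise it loosens and rises 9 mm a turn with a steady drag of about 0.12 N m; it cannot come off the stud. Fingers opened up to 65 mm clear the keeper's fin on any side.
- keeper_fin (a point): Where to take the keeper: on its upright red fin, 27 mm above the keeper's underside, 91 mm from the stud's axis. The fin is 10 mm thick (y), 34 mm long (x), its top 40 mm above the underside. Axes are the keeper's: x points from the stud outwards along bar and fin (the way to draw it out), z up.
- keeper_mid (a point): Keeper (90 g, most of it the head): flat steel C-shaped head 7 mm thick, 46 mm wide, its 20 mm slot straddling the stud and open away from the fin, with a red bar 10 mm wide out to the fin. Point on its centre line, 40 mm from the stud's axis, 3.5 mm above the underside; axes as keeper_fin. It reaches 54 mm behind the point and 68 mm ahead. To come free: lift over 2.5 mm, draw 45 mm outwards, then up.
- tray: Fixed blue open parts tray, outside 170 (x) x 250 (y) x 28 mm high, walls and floor 5 mm; origin on the bench under its centre. The keeper fits best with its length along the tray's y.
- keeper: The same keeper, its origin on the stud's axis at its underside.
- bottle: Amber bottle, 60 mm across, 150 mm tall, standing; origin at its foot. Leave alone.
- beaker: Glass beaker, 72 mm across, 90 mm tall, standing; origin at its foot. Leave alone.
- slide_box: White slide box with a window, 90 x 160 x 32 mm; origin under its centre. Leave alone.
- wrench: Steel wrench lying on the bench. Leave alone.
- spare_wheel: Reddish spare abrasive wheel, 110 mm across, 14 mm thick, lying flat; origin under its centre. Leave alone.
- petri_dish: Clear closed dish, 90 mm across, 15 mm tall; origin under its centre. Leave alone.
- specimen_jar: Small jar, 50 mm across, 70 mm tall; origin at its foot. Leave alone.

How it is judged:
On the way, in this order (a step that is already met when the one before it is completed fails the run):
1. the nut is backed off about half a turn (2.9 rad from tight) with the keeper still on the hub (value of joint nut above 2.9 rad and horizontal distance between keeper_mid and hub_seat below 0.05 m), for 0.1 s.
2. the keeper is drawn out from under the nut (horizontal distance between keeper_mid and hub_seat above 0.085 m), for 0.1 s.
At the end, for the whole second after the job is handed in: The keeper lies at rest, flat (within 7 degrees) with its fin up, on the floor of the tray (keeper_mid within 65 mm of the tray's middle along the tray's x and within 100 mm along its y), and the nut is still backed off by over 2.9 rad from tight (x of keeper_mid in the frame of tray between -0.065 and 0.065 m and y of keeper_mid in the frame of tray between -0.1 and 0.1 m and z of keeper_mid in the frame of tray below 0.014 m and angle between keeper_mid's own z axis and vertical below 0.12 rad and value of joint nut above 2.9 rad and linear speed of keeper below 0.02 m/s and height (world z) of keeper_fin above 0.025 m); the robot touches nothing.
It fails at once if the keeper is forced against the nut, stud or hub with over 40 N (contact force between keeper and grinder above 40 N).
It fails at once if the keeper is dropped or thrown into the tray (faster than 0.8 m/s within 80 mm above it) (horizontal distance between keeper_mid and tray below 0.12 m and height (world z) of keeper_mid below 0.09 m and linear speed of keeper above 0.8 m/s).
It fails at once if another thing on the bench is moved more than 30 mm (distance of any of bottle, beaker, slide_box, wrench, spare_wheel, petri_dish, specimen_jar from where it was at the start of the episode above 0.03 m).
It also fails if it takes over 72 s, if anything falls off the work surface, if the arm or the gripper's body presses on something with over 40 N, if the wrist force passes 120 N, or if a joint passes its speed limit or range.

## Working session

There is one attempt and no reset: what is moved stays moved. The work goes in short steps, Python scripts to look and compute and a tool call to move; the robot and the scene stay as the last step left them, time stands still between calls to the robot, and variables do not carry over. Pictures are saved under pics/ and viewed, about 8 in all and at most 12, crops included, and the job is handed in when it is done.

Besides the shell and the picture viewer there is one more tool, called after "Call:" in YAML: its name, and indented under it one key for each argument. send_rows: Moves the arm, as the interface text tells. Its arguments: {"type":"object","properties":{"motion":{"type":"array","items":{"type":"object","properties":{"gripper":{"type":"number"},"travel":{"type":"array","items":{"type":"number"}},"rotation":{"type":"array","items":{"type":"number"}}}}},"newtons":{"type":"number"}},"required":["motion"]}

```bash
mkdir -p pics
cat > h.py <<'E'
import numpy as np, cv2
from station import manip
def snap(n,f):
    c=manip.calibration(n); im=manip.snapshot(n); cv2.imwrite('pics/'+f,cv2.cvtColor(im,cv2.COLOR_RGB2BGR)); return im,c
def ray(c,u,v,z):
    T=np.array(c['cam_to_world']); d=T[:3,:3]@np.array([(u-c['cx'])/c['fx'],(v-c['cy'])/c['fy'],1]); o=T[:3,3]
    return o+d*(z-o[2])/d[2]
def proj(c,p):
    T=np.array(c['cam_to_world']); q=T[:3,:3].T@(np.array(p)-T[:3,3]); return c['fx']*q[0]/q[2]+c['cx'],c['fy']*q[1]/q[2]+c['cy']
E
python3 - <<'E'
from h import *
a,c=snap('top','top1.png'); b,d=snap('scene','scene1.png')
cv2.imwrite('pics/both.png',cv2.resize(np.hstack([a,b])[:,:,::-1],(800,300)))
print(manip.sense()); print(c); print(d)
E
```

```text
{'t': 0.1, 'q': array([ 1.02752708e+00,  5.28363001e-01,  1.43377196e+00, -8.36188709e-06,
        1.18138246e+00, -1.78515559e-01]), 'qd': array([ 0.00231915, -0.00350241, -0.00369171, -0.00027405, -0.00044957,
       -0.00019551]), 'tau': array([ 1.05668541e-04, -4.43309498e+01, -1.78586090e+01, -1.62830638e-04,
        3.82027589e-03,  2.75296799e-07]), 'tcp_pos': array([0.22255978, 0.58326948, 0.19073851]), 'tool_rot': array([ 1.81365858e-01,  9.83415222e-01, -9.01752082e-04, -3.36208493e-04]), 'force': array([-0.05027329,  0.34326209,  1.00251837]), 'ft_torque': array([ 0.01920343, -0.02692232, -0.00533766]), 'finger_gap': 0.9980385543794793}
{'fx': 497.65194535384, 'fy': 497.65194535384, 'cx': 277.06472761604243, 'cy': 212.4524296976668, 'cam_to_world': array([[-0.01739148, -0.98175671,  0.18934439,  0.3105242 ],
       [-0.99979601,  0.01513076, -0.01337884,  0.0678999 ],
       [ 0.01026984, -0.18953844, -0.98181959,  1.45550573],
       [ 0.        ,  0.        ,  0.        ,  1.        ]])}
{'fx': 489.40206841817513, 'fy': 489.40206841817513, 'cx': 273.9968637487703, 'cy': 207.47830325719514, 'cam_to_world': array([[-0.4663866 ,  0.59078531, -0.65837395,  1.66019253],
       [ 0.88456533,  0.31590958, -0.34314037,  0.63624762],
       [ 0.00526435, -0.74241084, -0.6699242 ,  1.22386864],
       [ 0.        ,  0.        ,  0.        ,  1.        ]])}
```

View pics/top1.png

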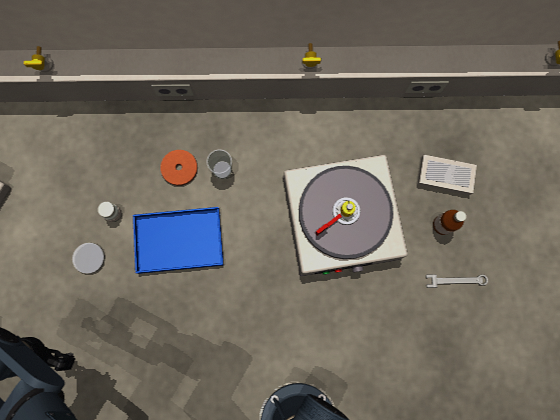

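View pics/scene1.png

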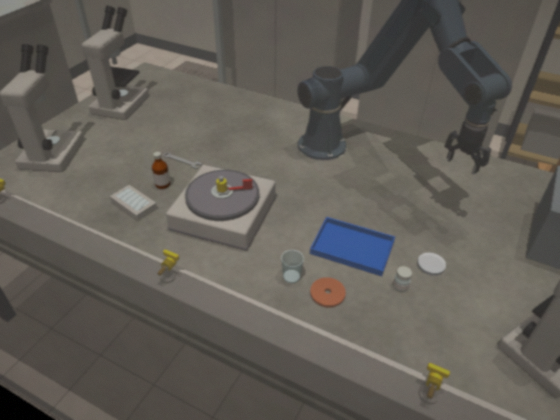

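The top view shows the nut at about (348,209), the fin at about (322,231) and the tray centred near (179,240). The scene view agrees: nut (222,184), fin (248,183). Next I measure them.

Run:
```python
from h import *
def load(f): return cv2.imread('pics/'+f)
c=manip.calibration('top'); d=manip.calibration('scene')
def big(m):
    n,l,s,ce=cv2.connectedComponentsWithStats(m.astype(np.uint8)); i=1+np.argmax(s[1:,4]); return l==i,ce[i],s[i]
for f,K,box,zn in (('top1.png',c,(150,280,280,410),.156),('scene1.png',d,(150,230,170,290),.156)):
    im=load(f); h=cv2.cvtColor(im,cv2.COLOR_BGR2HSV); R=np.zeros(h.shape[:2],bool); R[box[0]:box[1],box[2]:box[3]]=1
    H,S,V=[h[...,i].astype(int) for i in range(3)]
    y,ce,s=big(R&(H>20)&(H<35)&(S>130)&(V>90)); print(f,'nut',ce,s,ray(K,*ce,.145))
    r,ce,s=big(R&((H<8)|(H>172))&(S>130)&(V>60)); print('red',ce,s)
    pts=np.argwhere(r)[:,::-1].astype(float); w=np.array([ray(K,u,v,.148) for u,v in pts]); 
    print('red mean@.148',w.mean(0), 'rect',cv2.minAreaRect(pts.astype(np.float32)))
    if f[0]=='t':
        dk,ce,s=big(R&(V<135)&(S<60)&(np.hypot(*(np.indices(V.shape)-np.array([211,347])[:,None,None]))<60)); 
        ct=max(cv2.findContours(dk.astype(np.uint8),0,1)[0],key=cv2.contourArea); e=cv2.fitEllipse(cv2.convexHull(ct)); print('wheel',e,ray(K,*e[0],.103))
im=load('top1.png'); h=cv2.cvtColor(im,cv2.COLOR_BGR2HSV); b,ce,s=big((h[...,0]>100)&(h[...,0]<130)&(h[...,1]>130)&(h[...,2]>60))
rc=cv2.boxPoints(cv2.minAreaRect(np.argwhere(b)[:,::-1].astype(np.float32)))
w=np.array([ray(c,*p,.02)[:2] for p in rc]); print('tray',w,w.mean(0), np.linalg.norm(w-np.roll(w,1,0),axis=1))
a=cv2.resize(load('top1.png')[150:280,280:410],(400,400),interpolation=2); b=cv2.resize(load('scene1.png')[150:230,170:290],(600,400),interpolation=2)
cv2.imwrite('pics/z.png',cv2.resize(np.hstack([a,b]),(800,320)))
```

```text
top1.png nut [348.02727273 207.73636364] [342 201  14  14 110] [ 0.57323658 -0.14113609  0.145     ]
red [328.57627119 223.37288136] [316 214  26  20 118]
red mean@.148 [ 0.53092359 -0.08684218  0.148     ] rect ((328.60809326171875, 223.35134887695312), (4.301162242889404, 29.41065216064453), 54.462318420410156)
wheel ((345.2370300292969, 212.6861114501953), (93.97222900390625, 95.63201904296875), 147.66896057128906) [ 0.56778394 -0.1394679   0.103     ]
scene1.png nut [221.30120482 185.10843373] [217 179   9  13  83] [ 0.58369006 -0.13122249  0.145     ]
red [236.94444444 187.61111111] [230 187  14   2  18]
red mean@.148 [ 0.57278406 -0.07451183  0.148     ] rect ((236.5, 187.5), (1.0, 13.0), 90.0)
tray [[0.5872546  0.48027221]
 [0.60877036 0.2212872 ]
 [0.43851037 0.20444599]
 [0.41832055 0.45788062]] [0.51321397 0.34097151] [0.17041155 0.25987721 0.17109088 0.25423757]
```

View pics/z.png

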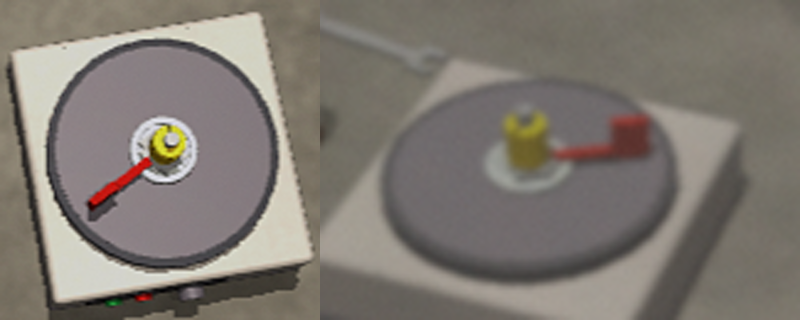

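The crop confirms the keeper bar and fin point left and down from the hub, which is about 125° in world. Next I move above the nut for a wrist view.

Call:
send_rows:
  motion:
    - {"gripper":85,"travel":[-10,-10,-20]}
    - {"gripper":85,"travel":[-24,-23,-20]}
    - {"gripper":85,"travel":[-26,-25,-20]}
    - {"gripper":85,"travel":[-26,-25,-20]}
    - {"gripper":85,"travel":[-26,-25,-10]}
    - {"gripper":85,"travel":[-26,-25,-10]}
    - {"gripper":85,"travel":[-26,-25,-10]}
    - {"gripper":85,"travel":[-26,-25,-10]}
    - {"gripper":85,"travel":[-26,-25,-10]}
    - {"gripper":85,"travel":[-26,-25,0]}
    - {"gripper":85,"travel":[-26,-25,0]}
    - {"gripper":85,"travel":[-26,-25,0]}
  newtons: 60

```text
validation failed for argument at $.mo...
```

Call:
send_rows:
  motion:
    - {"gripper":85,"travel":[-26,-25,0]}
    - {"gripper":85,"travel":[-26,-25,0]}
    - {"gripper":85,"travel":[-26,-25,0]}
    - {"gripper":85,"travel":[-26,-25,0]}
    - {"gripper":85,"travel":[-26,-25,0]}
    - {"gripper":85,"travel":[-26,-25,0]}
    - {"gripper":85,"travel":[-26,-25,0]}
    - {"gripper":85,"travel":[-26,-25,0]}
    - {"gripper":85,"travel":[-26,-25,0]}
    - {"gripper":85,"travel":[-26,-25,0]}
    - {"gripper":85,"travel":[-18,-18,0]}
    - {"gripper":85,"travel":[-8,-7,0]}

```text
validation failed for argument at $.mo...
```

Run:
```python
from h import *
s=manip.sense(); print(s['t'],s['q'],s['tcp_pos'],s['tool_rot'],s['finger_gap'])
im,c=snap('wrist','w1.png'); print(c)
```

```text
0.1 [ 1.02752708e+00  5.28363001e-01  1.43377196e+00 -8.36188709e-06
  1.18138246e+00 -1.78515559e-01] [0.22255978 0.58326948 0.19073851] [ 1.81365858e-01  9.83415222e-01 -9.01752082e-04 -3.36208493e-04] 0.9980385543794793
{'fx': 291.36164720268226, 'fy': 291.36164720268226, 'cx': 280.30119818829985, 'cy': 213.08327848899188, 'cam_to_world': array([[ 0.35649137,  0.90193327,  0.24378328,  0.15979817],
       [ 0.93429739, -0.34371819, -0.09458433,  0.60782394],
       [-0.00151601,  0.26148458, -0.96520646,  0.3735258 ],
       [ 0.        ,  0.        ,  0.        ,  1.        ]])}
```

View pics/w1.png

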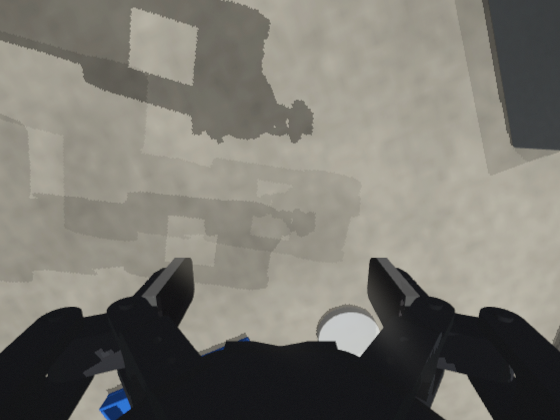

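The wrist picture only shows bench, because the move was refused: the rotation field is required. Resending with it.

Call:
send_rows:
  motion:
    - {"gripper":85,"travel":[-10,-10,-20],"rotation":[0,0,0]}
    - {"gripper":85,"travel":[-24,-23,-20],"rotation":[0,0,0]}
    - {"gripper":85,"travel":[-26,-25,-20],"rotation":[0,0,0]}
    - {"gripper":85,"travel":[-26,-25,-20],"rotation":[0,0,0]}
    - {"gripper":85,"travel":[-26,-25,-10],"rotation":[0,0,0]}
    - {"gripper":85,"travel":[-26,-25,-10],"rotation":[0,0,0]}
    - {"gripper":85,"travel":[-26,-25,-10],"rotation":[0,0,0]}
    - {"gripper":85,"travel":[-26,-25,-10],"rotation":[0,0,0]}
    - {"gripper":85,"travel":[-26,-25,-10],"rotation":[0,0,0]}
    - {"gripper":85,"travel":[-26,-25,0],"rotation":[0,0,0]}
    - {"gripper":85,"travel":[-26,-25,0],"rotation":[0,0,0]}
    - {"gripper":85,"travel":[-26,-25,0],"rotation":[0,0,0]}
  newtons: 60

```text
t: 1.15
tcp_pos: [0.3968, 0.213, 0.3218]
tool_rot: [0.181, 0.983, 0.0, 0.0]
force: [0.7, -0.1, 0.3]
finger_gap: 0.993
```

Call:
send_rows:
  motion:
    - {"gripper":85,"travel":[-26,-25,0],"rotation":[0,0,0]}
    - {"gripper":85,"travel":[-26,-25,0],"rotation":[0,0,0]}
    - {"gripper":85,"travel":[-26,-25,0],"rotation":[0,0,0]}
    - {"gripper":85,"travel":[-26,-25,0],"rotation":[0,0,0]}
    - {"gripper":85,"travel":[-26,-25,0],"rotation":[0,0,0]}
    - {"gripper":85,"travel":[-26,-25,0],"rotation":[0,0,0]}
    - {"gripper":85,"travel":[-26,-25,0],"rotation":[0,0,0]}
    - {"gripper":85,"travel":[-26,-25,0],"rotation":[0,0,0]}
    - {"gripper":85,"travel":[-26,-25,0],"rotation":[0,0,0]}
    - {"gripper":85,"travel":[-18,-18,0],"rotation":[0,0,0]}
    - {"gripper":85,"travel":[-8,-7,0],"rotation":[0,0,0]}
    - {"gripper":85,"travel":[0,0,0],"rotation":[0,0,0]}

```text
t: 2.15
tcp_pos: [0.5509, -0.1138, 0.3208]
tool_rot: [0.183, 0.983, -0.0, -0.0]
force: [0.2, 0.3, -0.7]
finger_gap: 0.991
```

Run:
```python
from h import *
s=manip.sense(); print(s['t'],s['q'],s['tcp_pos'],s['tool_rot'],s['finger_gap'])
im,c=snap('wrist','w2.png'); print(c)
```

```text
2.15 [-4.02156205e-01  3.17348514e-01  1.41502942e+00 -1.72876529e-04
  1.40987008e+00 -1.60508002e+00] [ 0.55092926 -0.11376964  0.32080877] [ 1.82887185e-01  9.83133848e-01 -1.23538461e-05 -3.38377248e-04] 0.9914244604473512
{'fx': 291.36164720268226, 'fy': 291.36164720268226, 'cx': 280.30119818829985, 'cy': 213.08327848899188, 'cam_to_world': array([[ 3.59314618e-01,  9.00795870e-01,  2.43843814e-01,
         4.88180869e-01],
       [ 9.33216444e-01, -3.46908112e-01, -9.36046526e-02,
        -8.93244308e-02],
       [ 2.72712824e-04,  2.61192577e-01, -9.65286674e-01,
         5.03630028e-01],
       [ 0.00000000e+00,  0.00000000e+00,  0.00000000e+00,
         1.00000000e+00]])}
```

View pics/w2.png

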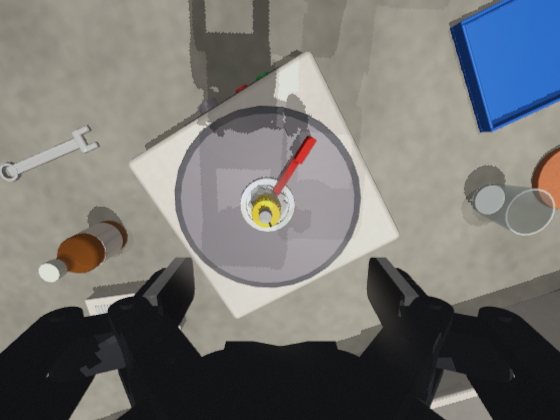

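The wrist view shows the stud top at about (265,217), the nut ring (266,211), the wheel (268,196) and the fin (304,153).

Run:
```python
from h import *
c=manip.calibration('wrist'); im=cv2.imread('pics/w2.png'); h=cv2.cvtColor(im,cv2.COLOR_BGR2HSV); H,S,V=[h[...,i].astype(int) for i in range(3)]
yy,xx=np.indices(V.shape)
yel=(H>20)&(H<35)&(S>120)&(V>90)&(np.hypot(xx-266,yy-208)<40); p=np.argwhere(yel)[:,::-1]; print('nut bb',p.min(0),p.max(0))
hull=cv2.convexHull(p.astype(np.int32)); e=cv2.minEnclosingCircle(hull); print('nut circ',e,ray(c,*e[0],.1556))
for z,pt in ((.17,(265,217)),): print('stud',ray(c,*pt,z))
red=((H<8)|(H>172))&(S>130)&(V>60)&(abs(xx-295)<40)&(abs(yy-165)<45); rp=np.argwhere(red)[:,::-1].astype(np.float32)
rt=cv2.minAreaRect(rp); bx=cv2.boxPoints(rt); print('red rect',rt,bx.tolist())
br=red&(V>150); q=np.argwhere(br)[:,::-1].astype(np.float32); n,l,s,ce=cv2.connectedComponentsWithStats(br.astype(np.uint8)); print('bright',s[1:].tolist(),ce[1:].tolist())
for i in range(1,n):
    if s[i,4]>60:
        r2=cv2.minAreaRect(np.argwhere(l==i)[:,::-1].astype(np.float32)); b=np.array([ray(c,*v,.148)[:2] for v in cv2.boxPoints(r2)]); print(r2,b.tolist(),b.mean(0))
# wheel: light/dark edge
for thr in (150,165):
    m=((V<thr)&(S<70)&(np.hypot(xx-268,yy-196)<103)).astype(np.uint8); m=cv2.morphologyEx(m,2,np.ones((5,5)))
    ct=max(cv2.findContours(m,0,1)[0],key=cv2.contourArea); e=cv2.fitEllipse(cv2.convexHull(ct)); print('wheel',e,ray(c,*e[0],.103))
cv2.imwrite('pics/w2z.png',cv2.resize(im[110:250,200:360],(800,700)[:2] if 0 else (685,600),interpolation=cv2.INTER_CUBIC))
```

```text
nut bb [252 194] [279 226]
nut circ ((265.5267333984375, 210.16043090820312), 16.2275447845459) [ 0.56500447 -0.13657128  0.1556    ]
stud [ 0.56938319 -0.13825001  0.17      ]
red rect ((294.01470947265625, 165.19117736816406), (10.200634002685547, 66.26577758789062), 32.47119140625) [[271.92352294921875, 190.4058837890625], [307.5, 134.5], [316.10589599609375, 139.97647094726562], [280.5294189453125, 195.88235473632812]]
bright [[274, 138, 42, 56, 471]] [[294.8301486199575, 163.8492569002123]]
((293.7668151855469, 164.9437713623047), (9.17568302154541, 66.1803207397461), 37.18470764160156) [[0.5430692448591932, -0.12211763874587303], [0.5013281302042204, -0.05493551933283288], [0.5104304119711501, -0.04895530326884396], [0.5528172166042229, -0.11619231361261206]] [ 0.52691125 -0.08555019]
wheel ((266.1435852050781, 189.93182373046875), (185.07400512695312, 193.16357421875), 165.87530517578125) [ 0.54997066 -0.13236197  0.103     ]
wheel ((266.578857421875, 190.73974609375), (185.3065185546875, 195.69076538085938), 165.9453887939453) [ 0.55125065 -0.13221747  0.103     ]
```

View pics/w2z.png

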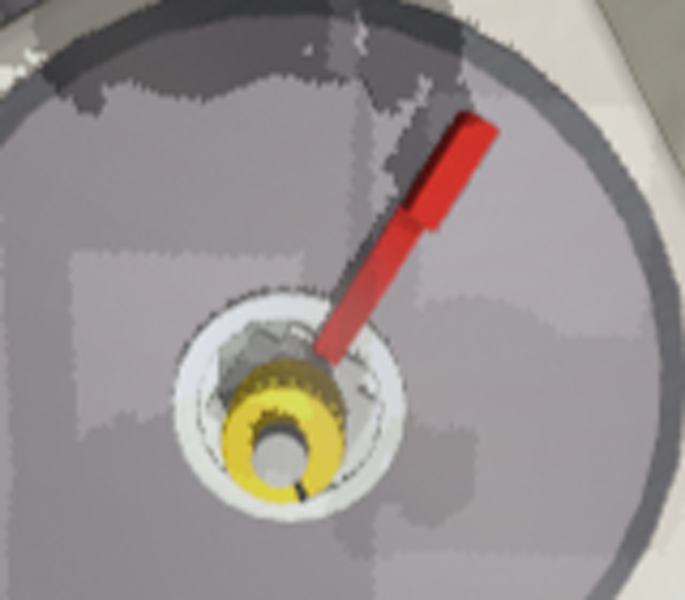

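Crop: nut top ring centre ≈ (266.3,213.5) in full pixels, stud top (265.4,217.0), hub ring (267.7,204.6), and fin top centre ≈ (305.8,149.7) with its long edge along crop (497,130)–(436,230).

Run:
```python
from h import *
c=manip.calibration('wrist'); t=manip.calibration('top')
f=lambda x,y:(200+x/4.281,110+y/4.281)
print('stud',ray(c,*f(280,458),.17),'nut',ray(c,*f(284,443),.1556),'hub',ray(c,*f(290,405),.1105))
F=ray(c,*f(453,170),.148); e=ray(c,*f(497,130),.148)-ray(c,*f(436,230),.148); print('fin',F,'len',np.linalg.norm(e),'ang',np.degrees(np.arctan2(e[1],e[0])))
for A in ((.567,-.1375),):
    d=F[:2]-A; print(np.linalg.norm(d),np.degrees(np.arctan2(d[1],d[0])))
# top-cam checks
g=lambda x,y:(280+x/800*260*1.25/ (400/130*800/1000*130/100) if 0 else 280+x*130/320,150+y*130/320)
print('top stud',ray(t,*g(173,140),.17),'hub',ray(t,*g(164,150),.1105),'fin',ray(t,*g(103,197),.148))
```

```text
stud [ 0.56953805 -0.13779231  0.17      ] nut [ 0.56930901 -0.13720341  0.1556    ] hub [ 0.56876653 -0.13708616  0.1105    ]
fin [ 0.51463653 -0.06507553  0.148     ] len 0.03193074915148534 ang 128.20050401656002
0.08937134399169934 125.86722614045684
top stud [ 0.57045324 -0.14321231  0.17      ] hub [ 0.57120754 -0.14236497  0.1105    ] fin [ 0.51321914 -0.06820936  0.148     ]
```

Axis ≈ (0.5695, −0.138) and the keeper points along 127° (radius 91 mm, matching the spec). Now I descend over the nut.

Call:
send_rows:
  motion:
    - {"gripper":62,"travel":[-13,-8,5],"rotation":[0,0,0]}
    - {"gripper":62,"travel":[-13,-8,20],"rotation":[0,0,0]}
    - {"gripper":62,"travel":[0,0,25],"rotation":[0,0,0]}
    - {"gripper":62,"travel":[0,0,25],"rotation":[0,0,0]}
    - {"gripper":62,"travel":[0,0,25],"rotation":[0,0,0]}
    - {"gripper":62,"travel":[0,0,25],"rotation":[0,0,0]}
    - {"gripper":62,"travel":[0,0,15],"rotation":[0,0,0]}
    - {"gripper":62,"travel":[0,0,0],"rotation":[0,0,0]}
    - {"gripper":62,"travel":[0,0,0],"rotation":[0,0,0]}

```text
t: 2.95
tcp_pos: [0.5684, -0.1346, 0.1811]
tool_rot: [0.181, 0.984, 0.0, -0.001]
force: [-0.2, -0.2, 0.3]
finger_gap: 0.729
```

Run:
```python
from h import *
s=manip.sense(); print(s['t'],s['q'],s['tcp_pos'],s['tool_rot'],s['finger_gap'])
im,c=snap('wrist','w3.png'); print(proj(c,[.5695,-.138,.17]),proj(c,[.5695,-.138,.1556]))
T=np.array(c['cam_to_world']); print(T[:3,3])
```

```text
2.95 [-4.23782126e-01  4.85596600e-01  1.54726229e+00  1.29953699e-04
  1.11079802e+00 -1.63150425e+00] [ 0.56843385 -0.13461507  0.18107303] [ 1.80569966e-01  9.83561599e-01  3.04083057e-04 -9.88030776e-04] 0.7287429303225657
(np.float64(275.88662476885463), np.float64(236.49848751321872)) (np.float64(276.1533570812902), np.float64(230.04037982935068))
[ 0.50577509 -0.11062022  0.3639951 ]
```

View pics/w3.png

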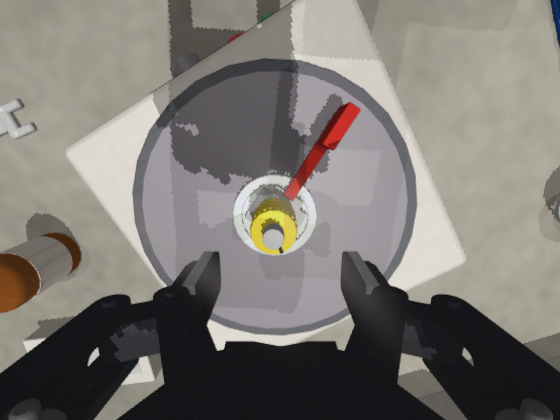

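The stud top is at (273,237), about 3 px left of prediction, so I need −5 mm in tool y and −2 mm in x. I correct and descend.

Call:
send_rows:
  motion:
    - {"gripper":62,"travel":[-2,-5,0],"rotation":[0,0,0]}
    - {"gripper":62,"travel":[0,0,15],"rotation":[0,0,0]}
    - {"gripper":62,"travel":[0,0,20],"rotation":[0,0,0]}
    - {"gripper":62,"travel":[0,0,16],"rotation":[0,0,0]}
    - {"gripper":62,"travel":[0,0,7],"rotation":[0,0,0]}
    - {"gripper":62,"travel":[0,0,0],"rotation":[0,0,0]}
    - {"gripper":62,"travel":[0,0,0],"rotation":[0,0,0]}

```text
t: 3.58
tcp_pos: [0.5698, -0.1418, 0.1246]
tool_rot: [0.181, 0.983, -0.0, 0.001]
force: [-0.5, -0.3, 0.2]
finger_gap: 0.727
```

Run:
```python
from h import *
s=manip.sense(); print(s['t'],s['tcp_pos'],s['tool_rot'],s['finger_gap'],s['force'])
im,c=snap('wrist','w4.png'); h=cv2.cvtColor(im,cv2.COLOR_RGB2HSV); y=(h[...,0]>20)&(h[...,0]<35)&(h[...,1]>120)&(h[...,2]>80); n,l,st,ce=cv2.connectedComponentsWithStats(y.astype(np.uint8)); i=1+np.argmax(st[1:,4]); print(st[i],ce[i])
```

```text
3.5833 [ 0.56975202 -0.14181701  0.12456151] [ 1.81410238e-01  9.83407136e-01 -2.42339290e-04  8.19427489e-04] 0.7271568779860389 [-0.53582558 -0.34788467  0.24713715]
[ 251  211   63   76 2706] [280.58314856 244.27900961]
```

Call:
send_rows:
  motion:
    - {"gripper":62,"travel":[1.5,1,0],"rotation":[0,0,0]}
    - {"gripper":45,"travel":[0,0,0],"rotation":[0,0,0]}
    - {"gripper":39,"travel":[0,0,0],"rotation":[0,0,0]}
    - {"gripper":30,"travel":[0,0,0],"rotation":[0,0,0]}
    - {"gripper":30,"travel":[0,0,0],"rotation":[0,0,0]}
    - {"gripper":30,"travel":[0,0,0],"rotation":[0,0,0]}
    - {"gripper":30,"travel":[0,0,0],"rotation":[0,0,0]}
  newtons: 50

```text
t: 4.22
tcp_pos: [0.568, -0.1398, 0.1236]
tool_rot: [0.181, 0.983, -0.0, 0.0]
force: [0.5, -0.4, -0.5]
finger_gap: 0.354
```

Run:
```python
from h import *
s=manip.sense(); print(s)
```

```text
{'t': 4.2167, 'q': array([-4.32313629e-01,  5.59416678e-01,  1.60057926e+00, -3.99901549e-06,
        9.81569168e-01, -1.63835654e+00]), 'qd': array([-4.66631289e-04,  1.67225765e-03, -2.43513181e-04,  6.74773996e-04,
        9.67033766e-04,  3.39548836e-05]), 'tau': array([ 9.06725996e-03, -4.25456572e+01, -1.46783558e+01, -1.68539241e-04,
        3.21481893e-04, -5.16836417e-05]), 'tcp_pos': array([ 0.56797376, -0.13983125,  0.12364097]), 'tool_rot': array([ 1.81366282e-01,  9.83415615e-01, -5.01713736e-06,  1.29330532e-05]), 'force': array([ 0.51802209, -0.37467931, -0.47533281]), 'ft_torque': array([-0.03959749,  0.01622033, -0.05159497]), 'finger_gap': 0.3535327073231701}
```

Run:
```python
from h import *
im,c=snap('wrist','w5.png')
```

```text
(no output)
```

View pics/w5.png

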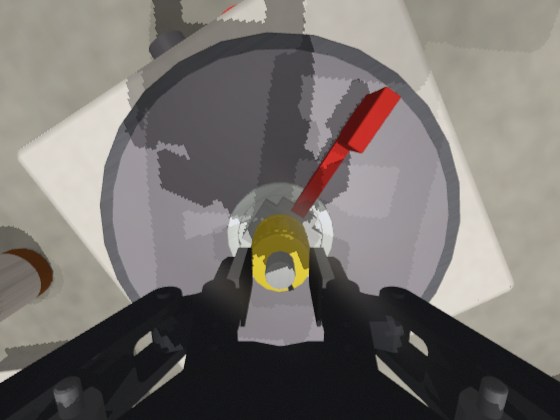

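The pads flank the nut at (250–312, 270), but the reading equals the 30 mm command. Closing further will show whether they are really in contact.

Call:
send_rows:
  motion:
    - {"gripper":10,"travel":[0,0,0],"rotation":[0,0,0]}
    - {"gripper":10,"travel":[0,0,0],"rotation":[0,0,0]}
    - {"gripper":10,"travel":[0,0,0],"rotation":[0,0,0]}
  newtons: 60

```text
t: 4.52
tcp_pos: [0.5679, -0.1401, 0.1238]
tool_rot: [0.181, 0.983, -0.0, -0.0]
force: [-0.1, -0.9, 2.4]
finger_gap: 0.136
```

Run:
```python
from h import *
s=manip.sense(); print(s['finger_gap'],s['force'],s['tcp_pos'])
im,c=snap('wrist','w6.png'); p=s['tcp_pos']
for dz in (0,.019,.0318,.046): print(dz,proj(c,p+[0,0,dz]))
e=s['tool_rot']
```

```text
0.13600257842196437 [-0.07871178 -0.89822392  2.3699223 ] [ 0.56785791 -0.14012673  0.12380734]
0 (np.float64(279.8780751353047), np.float64(239.01442174873824))
0.019 (np.float64(279.82883520761516), np.float64(249.96629425393152))
0.0318 (np.float64(279.7894322406186), np.float64(258.7302443879156))
0.046 (np.float64(279.73811001450304), np.float64(270.14525865529185))
```

View pics/w6.png

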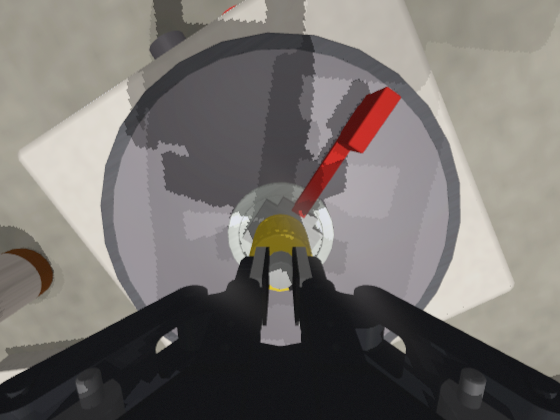

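The fingers are closing with nothing between them (gap 11.6 mm, less than the 16 mm stud). From the pad spacing in pixels, the pad tips sit about 135 mm below the wrist camera. The reported TCP is 183 mm below it, so the real tips are about 46 mm higher than reported. I'll reopen and descend in guarded stages.

Call:
send_rows:
  motion:
    - {"gripper":62,"travel":[0,0,-2],"rotation":[0,0,0]}
    - {"gripper":62,"travel":[0,0,0],"rotation":[0,0,0]}
    - {"gripper":62,"travel":[0,0,0],"rotation":[0,0,0]}
    - {"gripper":62,"travel":[0,0,0],"rotation":[0,0,0]}
    - {"gripper":62,"travel":[0,0,0],"rotation":[0,0,0]}
    - {"gripper":62,"travel":[0,0,0],"rotation":[0,0,0]}
    - {"gripper":62,"travel":[0,0,3],"rotation":[0,0,0]}
    - {"gripper":62,"travel":[0,0,3],"rotation":[0,0,0]}
    - {"gripper":62,"travel":[0,0,3],"rotation":[0,0,0]}
    - {"gripper":62,"travel":[0,0,0],"rotation":[0,0,0]}
  newtons: 40

```text
t: 5.4
tcp_pos: [0.5674, -0.1396, 0.1157]
tool_rot: [0.181, 0.983, 0.0, -0.001]
force: [0.3, -0.1, -0.2]
finger_gap: 0.725
```

Run:
```python
from h import *
s=manip.sense(); print(s['t'],s['tcp_pos'],s['finger_gap'],s['force'])
a,_=snap('scene','s2.png'); b,_=snap('top','t2.png'); w,_=snap('wrist','w7.png')
A=cv2.resize(a[110:230,160:300],(466,400),interpolation=2); B=cv2.resize(b[150:270,290:390],(333,400),interpolation=2)
cv2.imwrite('pics/st2.png',np.hstack([A,B])[:,:,::-1])
```

```text
5.4 [ 0.56735457 -0.13956977  0.11571513] 0.7247117941210286 [ 0.26770644 -0.12113003 -0.20709078]
```

View pics/st2.png

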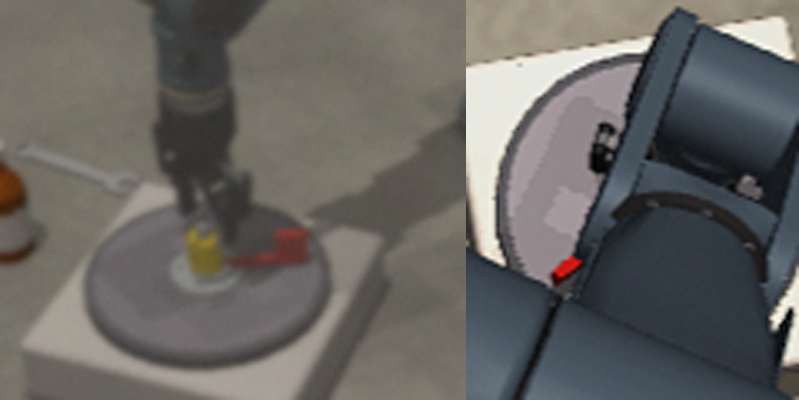

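Run:
```python
from h import *
d=manip.calibration('scene'); w=manip.calibration('wrist')
for z in (.11,.13,.15,.17):
    for k in (1,-1): 
        p=np.array([.5674+k*.036*.36,-.1396+k*.036*.93,z]); u=proj(d,p); print(z,k,(u[0]-160)*3.33,(u[1]-110)*3.33)
im=cv2.imread('pics/w7.png'); g=cv2.cvtColor(im,6)
for r in range(225,300,6): print(r,''.join('%4d'%v for v in g[r,200:360:5]))
```

```text
0.11 1 228.32040327188417 281.26567747297406
0.11 -1 187.92501530521963 248.33355140313313
0.13 1 227.22797986704663 266.67678811592697
0.13 -1 186.54643227564887 233.8268720704157
0.15 1 226.11818421495147 251.85589915872276
0.15 -1 185.14643520089396 219.09485506848398
0.17 1 224.9905986013887 236.7974321906787
0.17 -1 183.72452122690004 204.1322089187911
225  158 159 160 150 153 159 227 209 214 182  89  89  90  90  93  93  98  96  97 100 101 186 181 140 170 149 224 161 160 159 159 158
231  158 156 147 149 131 117 206 209 210 109  89  91  91  92  90  92  97 100  97  99 100 172 197 110 190 214 222 159 159 159 158 158
237  157 142 131 131 131 153 205 203 203 179  90  90  91  93  91  93  92  98 102  99 100 103 181 181 170 203 208 160 152 142 140 157
243  140 141 131 131 131 138 206 209 201 178 132  91  92 104 105 103 103 105 105 104  97 101 185 180 192 204 204 143 142 141 140 157
249  139 141 130 130 132 131 203 210 205 209 111  94 104 103 104 103 104 104 105 105 106  99 150 185 198 205 204 143 141 141 140 156
255  136  91  84  42 131 132 197 209 175 204  97 103 103 103 103 103 104 10
[... 288 characters left out ...]
211 207 163 141 140 132  71  65  58
273   89  63  63  62  86 140 140 141 180 203 186 188 188  98  95  92  89  90  87 160 192 193 189 209 155 154 151 139 129  71  67  60
279   55  58  62  62  77 139 141 141 141 131 184 187 187  87  92  92 104 183 180 130 191 191 187 136 139 153 153 151 112  66  66  62
285   47  52  56  59  81 138 139 141 140 131 131 185 187 165 176 178 177 179 177 183 190 186 135 135 140 152 152 151 127  61  62  62
291   36  42  48  53 127 138 139 139 141 135 131 131 176 187 173 175 174 175 174 189 177 134 135 134 146 151 151 151 145  52  57  58
297   29  33  40  45 136 137 137 139 139 133 131 131 131 131 159 181 180 177  53 133 134 134 133 133 151 150 151 150 149  43  50  54
```

The scene view puts the fingertips at about z = 0.165, which confirms roughly 50 mm of offset from the reported TCP. I descend the remaining distance and close.

Call:
send_rows:
  motion:
    - {"gripper":62,"travel":[0,0,6],"rotation":[0,0,0]}
    - {"gripper":62,"travel":[0,0,8],"rotation":[0,0,0]}
    - {"gripper":62,"travel":[0,0,8],"rotation":[0,0,0]}
    - {"gripper":62,"travel":[0,0,8],"rotation":[0,0,0]}
    - {"gripper":62,"travel":[0,0,4],"rotation":[0,0,0]}
    - {"gripper":62,"travel":[0,0,0],"rotation":[0,0,0]}
    - {"gripper":45,"travel":[0,0,0],"rotation":[0,0,0]}
    - {"gripper":38,"travel":[0,0,0],"rotation":[0,0,0]}
    - {"gripper":30,"travel":[0,0,0],"rotation":[0,0,0]}
    - {"gripper":30,"travel":[0,0,0],"rotation":[0,0,0]}
    - {"gripper":30,"travel":[0,0,0],"rotation":[0,0,0]}
    - {"gripper":30,"travel":[0,0,0],"rotation":[0,0,0]}
  newtons: 30

```text
t: 6.55
tcp_pos: [0.5682, -0.1402, 0.083]
tool_rot: [0.181, 0.983, -0.0, 0.0]
force: [-0.7, -1.3, 1.1]
finger_gap: 0.412
```

Run:
```python
from h import *
s=manip.sense(); print(s['t'],s['q'],s['tcp_pos'],s['finger_gap'],s['finger_gap']*85.4,s['force'],s['ft_torque'])
```

```text
6.55 [-4.32560854e-01  6.17357526e-01  1.63019941e+00 -4.09671738e-04
  8.93158777e-01 -1.63836184e+00] [ 0.56815512 -0.1401884   0.08299851] 0.4118763459551575 35.17423994457045 [-0.7244644  -1.27262132  1.0692561 ] [-0.20857901  0.08737986 -0.0020434 ]
```

The jaws stopped at 35 mm, so the nut is held. I'll try a small clockwise turn (tool +z) and feel the torque.

Call:
send_rows:
  motion:
    - {"gripper":30,"travel":[0,0,0],"rotation":[0,0,0]}
    - {"gripper":30,"travel":[0,0,0],"rotation":[0,0,2]}
    - {"gripper":30,"travel":[0,0,-0.1],"rotation":[0,0,4]}
    - {"gripper":30,"travel":[0,0,-0.1],"rotation":[0,0,4]}
    - {"gripper":30,"travel":[0,0,-0.1],"rotation":[0,0,4]}
    - {"gripper":30,"travel":[0,0,-0.1],"rotation":[0,0,4]}
  newtons: 60

```text
t: 7.05
tcp_pos: [0.5688, -0.1392, 0.0835]
tool_rot: [0.335, 0.942, 0.001, 0.001]
force: [0.3, 2.4, 2.2]
finger_gap: 0.408
```

Run:
```python
from h import *
s=manip.sense(); print(s['t'],s['q'],s['tcp_pos'],s['finger_gap']*85.4,s['force'],s['ft_torque'])
```

```text
7.05 [-0.43161197  0.61665545  1.6296232   0.00183119  0.89393064 -1.32120943] [ 0.56877077 -0.13922473  0.08353717] 34.80458750162404 [0.29754441 2.35421076 2.16955344] [ 0.30816741 -0.12448997  0.13241958]
```

The torque is 0.13 N m, an easy steady drag, so this is the right direction. Continuing.

Call:
send_rows:
  motion:
    - {"gripper":30,"travel":[0,0,-0.2],"rotation":[0,0,7]}
    - {"gripper":30,"travel":[0,0,-0.2],"rotation":[0,0,7]}
    - {"gripper":30,"travel":[0,0,-0.2],"rotation":[0,0,7]}
    - {"gripper":30,"travel":[0,0,-0.2],"rotation":[0,0,7]}
    - {"gripper":30,"travel":[0,0,-0.2],"rotation":[0,0,7]}
    - {"gripper":30,"travel":[0,0,-0.2],"rotation":[0,0,7]}
    - {"gripper":30,"travel":[0,0,-0.2],"rotation":[0,0,7]}
    - {"gripper":30,"travel":[0,0,-0.2],"rotation":[0,0,7]}
    - {"gripper":30,"travel":[0,0,-0.2],"rotation":[0,0,7]}
    - {"gripper":30,"travel":[0,0,-0.2],"rotation":[0,0,7]}
    - {"gripper":30,"travel":[0,0,-0.2],"rotation":[0,0,7]}
    - {"gripper":30,"travel":[0,0,-0.2],"rotation":[0,0,7]}

```text
t: 8.05
tcp_pos: [0.5738, -0.1386, 0.0859]
tool_rot: [0.88, 0.475, 0.005, 0.002]
force: [10.8, 4.7, -5.7]
finger_gap: 0.406
```

Run:
```python
from h import *
s=manip.sense(); print(s['t'],s['q'],s['tcp_pos'],s['finger_gap']*85.4,s['force'],s['ft_torque'])
```

```text
8.05 [-0.42952222  0.61470096  1.62438293  0.00735733  0.89201667  0.14741618] [ 0.57377824 -0.13860612  0.08591894] 34.67130531397553 [10.77914372  4.7254764  -5.68484657] [ 0.86442219 -1.7528148   0.17471998]
```

The torque is still low at 0.17 N m. A side force has built up, so the grip is about 4 mm off axis. I correct that and go on.

Call:
send_rows:
  motion:
    - {"gripper":30,"travel":[0.4,2,0],"rotation":[0,0,0]}
    - {"gripper":30,"travel":[0.3,1.7,0],"rotation":[0,0,0]}
    - {"gripper":30,"travel":[0,0,0],"rotation":[0,0,0]}

```text
t: 8.3
tcp_pos: [0.5736, -0.1386, 0.0857]
tool_rot: [0.879, 0.477, 0.003, -0.001]
force: [4.0, 8.1, 0.5]
finger_gap: 0.402
```

Run:
```python
from h import *
s=manip.sense(); print(s['t'],s['q'],s['tcp_pos'],s['tool_rot'],s['finger_gap']*85.4,s['force'],s['ft_torque'])
```

```text
8.3 [-0.42938168  0.61778035  1.61753908  0.00693452  0.90428258  0.14255006] [ 0.57363762 -0.13855433  0.08574755] [ 8.78874225e-01  4.77044724e-01  2.78032572e-03 -8.35925051e-04] 34.29654839889685 [4.0144217  8.06659466 0.45984795] [ 1.13969013 -0.72295891 -0.1124815 ]
```

Call:
send_rows:
  motion:
    - {"gripper":30,"travel":[1.5,0,0],"rotation":[0,0,3]}
    - {"gripper":30,"travel":[0,0.4,-0.2],"rotation":[0,0,7]}
    - {"gripper":30,"travel":[0,0.4,-0.2],"rotation":[0,0,7]}
    - {"gripper":30,"travel":[0,0.4,-0.2],"rotation":[0,0,7]}
    - {"gripper":30,"travel":[0,0.4,-0.1],"rotation":[0,0,7]}
    - {"gripper":30,"travel":[0,0.4,-0.2],"rotation":[0,0,7]}
    - {"gripper":30,"travel":[0,0.4,-0.2],"rotation":[0,0,7]}
    - {"gripper":30,"travel":[0,0.4,-0.2],"rotation":[0,0,7]}

```text
t: 8.97
tcp_pos: [0.5752, -0.1413, 0.087]
tool_rot: [0.999, 0.041, 0.002, -0.0]
force: [2.0, 2.8, 0.3]
finger_gap: 0.405
```

Run:
```python
from h import *
s=manip.sense(); print(s['t'],s['q'],s['tcp_pos'],s['tool_rot'],s['finger_gap']*85.4,s['force'],s['ft_torque'])
```

```text
8.9667 [-0.43069227  0.61842347  1.61071821  0.00278548  0.91007986  1.05541086] [ 0.57524836 -0.14133331  0.08700105] [ 9.99137973e-01  4.14812439e-02  1.55682000e-03 -4.39658509e-04] 34.623920525146694 [1.96697362 2.78511119 0.32137268] [ 0.3152744  -0.36672362  0.09558152]
```

Call:
send_rows:
  motion:
    - {"gripper":30,"travel":[0,0.4,-0.2],"rotation":[0,0,7]}
    - {"gripper":30,"travel":[0,0.4,-0.2],"rotation":[0,0,7]}
    - {"gripper":30,"travel":[0,0.4,-0.2],"rotation":[0,0,7]}
    - {"gripper":30,"travel":[0,0.4,-0.1],"rotation":[0,0,7]}
    - {"gripper":30,"travel":[0,0.4,-0.2],"rotation":[0,0,7]}
    - {"gripper":30,"travel":[0,0.4,-0.2],"rotation":[0,0,7]}
    - {"gripper":30,"travel":[0,0.4,-0.2],"rotation":[0,0,7]}
    - {"gripper":30,"travel":[0,0.4,-0.1],"rotation":[0,0,7]}
    - {"gripper":30,"travel":[0,0.4,-0.2],"rotation":[0,0,7]}
    - {"gripper":30,"travel":[0,0.4,-0.2],"rotation":[0,0,7]}

```text
t: 9.8
tcp_pos: [0.5731, -0.1449, 0.0888]
tool_rot: [0.842, -0.539, 0.001, -0.001]
force: [2.6, 0.9, 0.8]
finger_gap: 0.406
```

Run:
```python
from h import *
s=manip.sense(); print(s['t'],s['q'],s['tcp_pos'],s['tool_rot'],s['finger_gap']*85.4,s['force'],s['ft_torque'])
```

```text
9.8 [-4.37524563e-01  6.14894121e-01  1.61194773e+00  1.96016345e-03
  9.13182498e-01  2.27065983e+00] [ 0.57308517 -0.14494698  0.08875315] [ 8.42282051e-01 -5.39035925e-01  6.75896799e-04 -8.72052272e-04] 34.68974785838297 [2.63972803 0.94957395 0.81105391] [ 0.23350437 -0.14812189  0.08935975]
```

The nut has turned about 3.9 rad and the tool rose 5.7 mm with it, which matches the thread, so it did not slip. Release, rise, and turn the wrist back by about 192°.

Call:
send_rows:
  motion:
    - {"gripper":62,"travel":[0,0,0],"rotation":[0,0,0]}
    - {"gripper":62,"travel":[0,0,0],"rotation":[0,0,0]}
    - {"gripper":62,"travel":[0,0,0],"rotation":[0,0,0]}
    - {"gripper":62,"travel":[0,0,0],"rotation":[0,0,0]}
    - {"gripper":62,"travel":[0,0,-15],"rotation":[0,0,0]}
    - {"gripper":62,"travel":[0,0,-30],"rotation":[0,0,0]}
    - {"gripper":62,"travel":[0,0,-35],"rotation":[0,0,-7]}
    - {"gripper":62,"travel":[0,0,-35],"rotation":[0,0,-7]}
    - {"gripper":62,"travel":[0,0,-25],"rotation":[0,0,-7]}
    - {"gripper":62,"travel":[0,0,0],"rotation":[0,0,-7]}
    - {"gripper":62,"travel":[0,0,0],"rotation":[0,0,-7]}
    - {"gripper":62,"travel":[0,0,0],"rotation":[0,0,-7]}

```text
t: 10.8
tcp_pos: [0.5722, -0.1458, 0.2295]
tool_rot: [0.981, -0.195, 0.001, 0.0]
force: [0.3, 0.4, -0.0]
finger_gap: 0.728
```

Call:
send_rows:
  motion:
    - {"gripper":62,"travel":[0,0,0],"rotation":[0,0,-7]}
    - {"gripper":62,"travel":[0,0,0],"rotation":[0,0,-7]}
    - {"gripper":62,"travel":[0,0,0],"rotation":[0,0,-7]}
    - {"gripper":62,"travel":[0,0,0],"rotation":[0,0,-7]}
    - {"gripper":62,"travel":[0,0,0],"rotation":[0,0,-7]}
    - {"gripper":62,"travel":[0,0,0],"rotation":[0,0,-7]}
    - {"gripper":62,"travel":[0,0,0],"rotation":[0,0,-7]}
    - {"gripper":62,"travel":[0,0,0],"rotation":[0,0,-7]}
    - {"gripper":62,"travel":[0,0,0],"rotation":[0,0,-7]}
    - {"gripper":62,"travel":[0,0,0],"rotation":[0,0,-7]}
    - {"gripper":62,"travel":[0,0,0],"rotation":[0,0,-7]}
    - {"gripper":62,"travel":[0,0,0],"rotation":[0,0,-7]}

```text
t: 11.8
tcp_pos: [0.5718, -0.1456, 0.2284]
tool_rot: [0.859, 0.511, -0.0, -0.0]
force: [1.2, 0.2, 0.5]
finger_gap: 0.729
```

Call:
send_rows:
  motion:
    - {"gripper":62,"travel":[0,0,0],"rotation":[0,0,-7]}
    - {"gripper":62,"travel":[0,0,0],"rotation":[0,0,-7]}
    - {"gripper":62,"travel":[0,0,0],"rotation":[0,0,-7]}
    - {"gripper":62,"travel":[0,0,0],"rotation":[0,0,-7]}
    - {"gripper":62,"travel":[0,0,0],"rotation":[0,0,-7]}
    - {"gripper":62,"travel":[0,0,0],"rotation":[0,0,-7]}
    - {"gripper":62,"travel":[0,0,0],"rotation":[0,0,-7]}
    - {"gripper":62,"travel":[0,0,0],"rotation":[0,0,-7]}
    - {"gripper":62,"travel":[0,0,0],"rotation":[0,0,-7]}
    - {"gripper":62,"travel":[0,0,0],"rotation":[0,0,-3]}
    - {"gripper":62,"travel":[0,0,0],"rotation":[0,0,0]}

```text
t: 12.72
tcp_pos: [0.5718, -0.1456, 0.2284]
tool_rot: [0.445, 0.896, 0.0, -0.0]
force: [0.2, -0.2, 1.1]
finger_gap: 0.729
```

Run:
```python
from h import *
s=manip.sense(); print(s['t'],s['q'],s['tcp_pos'],s['tool_rot'],s['finger_gap'],s['force'])
q=s['tool_rot']; print('psi',np.degrees(np.arctan2(q[1]**2-q[0]**2,2*q[0]*q[1])))
im,c=snap('wrist','w8.png')
cv2.imwrite('pics/w8z.png',cv2.resize(im[60:300,150:470],(800,600),interpolation=cv2.INTER_CUBIC)[:,:,::-1])
print(proj(c,[.5719,-.1416,.17]),proj(c,[.5171,-.0689,.148]))
```

```text
12.7167 [-4.38615549e-01  4.40448529e-01  1.47969510e+00  1.43083170e-05
  1.22183159e+00 -1.08786396e+00] [ 0.57182994 -0.1456291   0.22840079] [ 4.44643663e-01  8.95707528e-01  2.48260720e-06 -1.91387334e-04] 0.7290797886811926 [ 0.24972898 -0.18428464  1.12455893]
psi 37.19891355081393
(np.float64(283.70376169531335), np.float64(211.82554336129743)) (np.float64(284.13217163139655), np.float64(101.38100980069933))
```

View pics/w8z.png

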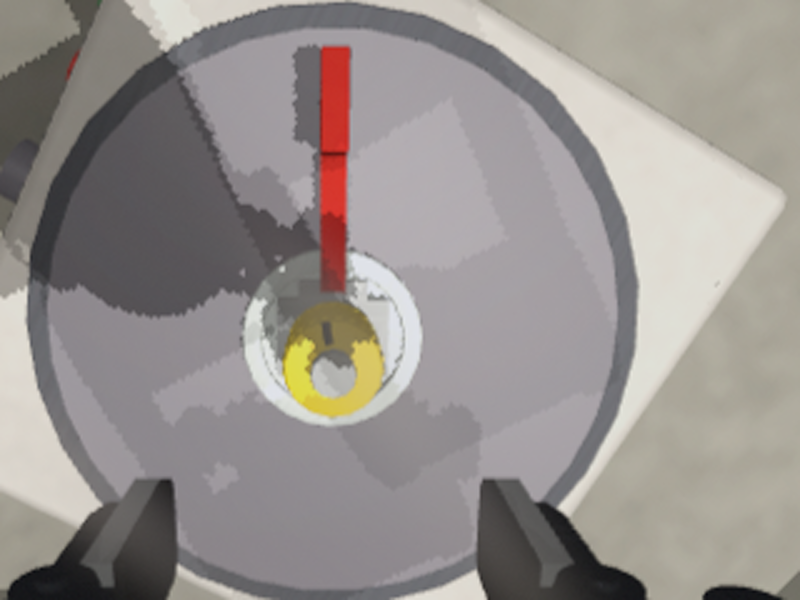

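The stud is at crop (333,374) and the fin top at (335,100), both within 2 px of prediction. The keeper has not been dragged round, and the nut's mark has moved by about 220°. Now I go to the fin: +94 mm x, +3 mm y, then down.

Call:
send_rows:
  motion:
    - {"gripper":45,"travel":[15,1,0],"rotation":[0,0,0]}
    - {"gripper":45,"travel":[30,1,0],"rotation":[0,0,0]}
    - {"gripper":45,"travel":[32,1,10],"rotation":[0,0,0]}
    - {"gripper":45,"travel":[17,0,20],"rotation":[0,0,0]}
    - {"gripper":45,"travel":[0,0,30],"rotation":[0,0,0]}
    - {"gripper":45,"travel":[0,0,25],"rotation":[0,0,0]}
    - {"gripper":45,"travel":[0,0,15],"rotation":[0,0,0]}
    - {"gripper":45,"travel":[0,0,5],"rotation":[0,0,0]}
    - {"gripper":45,"travel":[0,0,0],"rotation":[0,0,0]}
    - {"gripper":45,"travel":[0,0,0],"rotation":[0,0,0]}

```text
t: 13.6
tcp_pos: [0.5183, -0.0691, 0.1239]
tool_rot: [0.446, 0.895, 0.0, 0.0]
force: [-0.2, 0.0, -0.1]
finger_gap: 0.526
```

Run:
```python
from h import *
s=manip.sense(); print(s['t'],s['tcp_pos'],s['tool_rot'],s['finger_gap'],s['force'])
im,c=snap('wrist','w9.png'); p=s['tcp_pos']
h=cv2.cvtColor(im,cv2.COLOR_RGB2HSV); m=((h[...,0]<8)|(h[...,0]>172))&(h[...,1]>130)&(h[...,2]>60); m[:,:200]=0; m[:,360:]=0
q=np.argwhere(m)
for r in range(q[:,0].min(),q[:,0].max(),8):
    x=np.flatnonzero(m[r]); print(r,x.min() if len(x) else 0,x.max() if len(x) else 0,end='; ')
print(proj(c,[.5171,-.0689,.148]),proj(c,[p[0],p[1],.148]))
```

```text
13.6 [ 0.518346   -0.06914214  0.12393727] [4.45668207e-01 8.95198126e-01 5.36791722e-05 4.02293450e-04] 0.5263602175861454 [-0.17179081  0.03272145 -0.09242089]
207 273 274; 215 272 284; 223 271 286; 231 271 286; 239 271 286; 247 271 286; 255 271 286; 263 271 286; 271 271 286; 279 272 285; 287 273 285; 295 273 285; 303 273 284; 311 273 285; 319 273 285; (np.float64(279.571851175688), np.float64(251.7114594848997)) (np.float64(281.019024014963), np.float64(253.2094880884891))
```

Call:
send_rows:
  motion:
    - {"gripper":45,"travel":[3,-1,5],"rotation":[0,0,0]}
    - {"gripper":45,"travel":[0,0,15],"rotation":[0,0,0]}
    - {"gripper":45,"travel":[0,0,15],"rotation":[0,0,0]}
    - {"gripper":40,"travel":[0,0,10],"rotation":[0,0,0]}
    - {"gripper":30,"travel":[0,0,5],"rotation":[0,0,0]}
    - {"gripper":25,"travel":[0,0,0],"rotation":[0,0,0]}
    - {"gripper":18,"travel":[0,0,0],"rotation":[0,0,0]}
    - {"gripper":18,"travel":[0,0,0],"rotation":[0,0,0]}
  newtons: 30

```text
t: 14.32
tcp_pos: [0.5158, -0.0673, 0.0741]
tool_rot: [0.445, 0.895, 0.0, 0.001]
force: [0.4, 0.8, -0.2]
finger_gap: 0.214
```

Run:
```python
from h import *
s=manip.sense(); print(s['t'],s['tcp_pos'],s['tool_rot'],s['finger_gap']*85.4,s['force'])
im,c=snap('wrist','w10.png')
h=cv2.cvtColor(im,cv2.COLOR_RGB2HSV); m=((h[...,0]<8)|(h[...,0]>172))&(h[...,1]>130)&(h[...,2]>60); m[:,:200]=0; m[:,360:]=0
g=cv2.cvtColor(im,7)
for r in range(190,330,10):
    x=np.flatnonzero(m[r]); print(r,(x.min(),x.max()) if len(x) else 0,g[r,235:330:5])
```

```text
14.3167 [ 0.51579131 -0.06729017  0.07413778] [4.45452075e-01 8.95305480e-01 8.98714943e-05 7.33484667e-04] 18.29909246779098 [ 0.36372259  0.7512364  -0.24579204]
190 0 [ 43  45  46  47  51  57  63  71  75  98 121 121 121 124 102  69  52  48
  46]
200 0 [ 49  48  48  49  50  51  54  59  66  72  76 113 122 123 120 120 119 120
 121]
210 0 [ 52  63  71  71  71  91  91  74  75  78  82  85  87 105 164 165 166  89
  75]
220 0 [ 71  71  71  71  71  85  72  72  72  75  76  78  81  84  87  87 103 102
 100]
230 0 [ 71  72  71  71  71  70  71  71  71  72  72  74  75  79  80  83  84  95
 101]
240 (np.int64(272), np.int64(290)) [71 71 71 72 71 71 71 69 40 41 44 52 73 74 76 79 80 82 83]
250 (np.int64(271), np.int64(291)) [71 70 71 86 85 22 71 57 42 41 42 42 71 28 86 87 76 79 81]
260 (np.int64(270), np.int64(292)) [32 25 27 85 85 23 71 39 40 40 40 42 71 24 85 86 50 43 52]
270 (np.int64(269), np.int64(292)) [ 28  26  86  86  73  21  71  44  45  46  45  47 140  24  43  85  86  32
  41]
280 (np.int64(269), np.int64(291)) [ 33  30  29  90  28  21 135  44  46  44  45  45 138  21  28  95  26  30
  31]
290 (np.int64(269), np.int64(291)) [ 37  33  31  29  29  25 127  45  45  45  46  46 137  20  28  23  25  23
  26]
300 (np.int64(270), np.int64(291)) [ 34  35  34  32  32  30 123  47  47  46  47  46 136  21  27  24  25  24
  25]
310 (np.int64(270), np.int64(291)) [ 29  30  32  30  33  56 128  48  47  46  46  45 135 100  28  25  23  23
  24]
320 (np.int64(270), np.int64(291)) [ 27  26  30  31  58 130 132  47  47  47  47  46 133 132  36  26  23  23
  22]
```

The fin at columns 269–291 is centred between the pads (261/299). I close on it with a firm grip.

Call:
send_rows:
  motion:
    - {"gripper":14,"travel":[0,0,3],"rotation":[0,0,0]}
    - {"gripper":5,"travel":[0,0,0],"rotation":[0,0,0]}
    - {"gripper":5,"travel":[0,0,0],"rotation":[0,0,0]}
    - {"gripper":5,"travel":[0,0,0],"rotation":[0,0,0]}
    - {"gripper":5,"travel":[0,0,0],"rotation":[0,0,0]}
  newtons: 80

```text
t: 14.78
tcp_pos: [0.5155, -0.0673, 0.0708]
tool_rot: [0.445, 0.895, 0.0, 0.0]
force: [0.0, -0.2, 1.6]
finger_gap: 0.108
```

Run:
```python
from h import *
s=manip.sense(); print(s['t'],s['tcp_pos'],s['tool_rot'],s['finger_gap']*85.4,s['force'],s['ft_torque'])
```

```text
14.7833 [ 0.51553316 -0.06726236  0.07078521] [4.45420534e-01 8.95321347e-01 2.46428356e-05 4.82129727e-04] 9.211903956115831 [ 0.03739702 -0.23050999  1.55470716] [-0.13252364 -0.1110605  -0.02034855]
```

The fin is gripped (9.2 mm). Lift a few millimetres.

Call:
send_rows:
  motion:
    - {"gripper":5,"travel":[0,0,-1.5],"rotation":[0,0,0]}
    - {"gripper":5,"travel":[0,0,-1.5],"rotation":[0,0,0]}
    - {"gripper":5,"travel":[0,0,-1.3],"rotation":[0,0,0]}
    - {"gripper":5,"travel":[0,0,0],"rotation":[0,0,0]}
    - {"gripper":5,"travel":[0,0,0],"rotation":[0,0,0]}

```text
t: 15.2
tcp_pos: [0.515, -0.067, 0.0748]
tool_rot: [0.445, 0.895, -0.0, -0.0]
force: [-0.1, -0.2, -1.0]
finger_gap: 0.104
```

Run:
```python
from h import *
s=manip.sense(); print(s['t'],s['tcp_pos'],s['tool_rot'],s['finger_gap']*85.4,s['force'],s['ft_torque'])
```

```text
15.2 [ 0.51498416 -0.06698671  0.07478443] [ 4.45408528e-01  8.95327435e-01 -7.54318104e-06 -1.66233385e-04] 8.921275920620817 [-0.06111913 -0.16316272 -0.95278742] [ 0.06370552  0.07305885 -0.02099861]
```

It lifted 4.0 mm and the tool carries just the keeper's weight (about 0.95 N), so it is free. I draw it outwards slowly, feeling for contact.

Call:
send_rows:
  motion:
    - {"gripper":5,"travel":[2,0,0],"rotation":[0,0,0]}
    - {"gripper":5,"travel":[3,0,0],"rotation":[0,0,0]}
    - {"gripper":5,"travel":[4,0,0],"rotation":[0,0,0]}
    - {"gripper":5,"travel":[3,0,0],"rotation":[0,0,0]}

```text
t: 15.53
tcp_pos: [0.5072, -0.057, 0.0747]
tool_rot: [0.445, 0.895, -0.0, -0.0]
force: [-0.1, -0.5, -0.7]
finger_gap: 0.103
```

Run:
```python
from h import *
s=manip.sense(); print(s['t'],s['tcp_pos'],s['tool_rot'],s['finger_gap']*85.4,s['force'],s['ft_torque'])
```

```text
15.5333 [ 0.50723207 -0.0569768   0.07470589] [ 4.45397485e-01  8.95332838e-01 -2.40565594e-05 -4.34717565e-04] 8.780510208836166 [-0.0513683  -0.48084478 -0.66101896] [ 0.02934726  0.02993247 -0.02131844]
```

No resistance. I draw out the rest to about 65 mm, then lift.

Call:
send_rows:
  motion:
    - {"gripper":5,"travel":[5,0,0],"rotation":[0,0,0]}
    - {"gripper":5,"travel":[7,0,0],"rotation":[0,0,0]}
    - {"gripper":5,"travel":[8,0,0],"rotation":[0,0,0]}
    - {"gripper":5,"travel":[8,0,0],"rotation":[0,0,0]}
    - {"gripper":5,"travel":[8,0,0],"rotation":[0,0,0]}
    - {"gripper":5,"travel":[8,0,0],"rotation":[0,0,0]}
    - {"gripper":5,"travel":[8,0,0],"rotation":[0,0,0]}
    - {"gripper":5,"travel":[3,0,-4],"rotation":[0,0,0]}
    - {"gripper":5,"travel":[0,0,-12],"rotation":[0,0,0]}
    - {"gripper":5,"travel":[0,0,-20],"rotation":[0,0,0]}
    - {"gripper":5,"travel":[0,0,-20],"rotation":[0,0,0]}
    - {"gripper":5,"travel":[0,0,0],"rotation":[0,0,0]}

```text
t: 16.53
tcp_pos: [0.4774, -0.0142, 0.1341]
tool_rot: [0.445, 0.895, 0.001, 0.004]
force: [1.1, -0.1, -1.6]
finger_gap: 0.108
```

Run:
```python
from h import *
s=manip.sense(); print(s['t'],s['q'],s['tcp_pos'],s['tool_rot'],s['finger_gap']*85.4,s['force'],s['ft_torque'])
p=s['tcp_pos']; q=s['tool_rot']
# tray: use camera-top corners on z=.028
c=manip.calibration('top'); im=cv2.imread('pics/top1.png'); h=cv2.cvtColor(im,40); b=((h[...,0]>100)&(h[...,0]<130)&(h[...,1]>130)&(h[...,2]>60)).astype(np.uint8)
ct=max(cv2.findContours(b,0,1)[0],key=cv2.contourArea); w=np.array([ray(c,*v,.028)[:2] for v in cv2.boxPoints(cv2.minAreaRect(ct))]); print(w,w.mean(0))
e=w[0]-w[1]; print(np.degrees(np.arctan2(*e[::-1])), q, np.degrees(np.arctan2(q[1]**2-q[0]**2,2*q[0]*q[1])))
```

```text
16.5333 [-2.64110640e-01  4.17411036e-01  1.86061483e+00 -1.10412762e-04
  8.55859331e-01 -9.11887948e-01] [ 0.47744722 -0.01415694  0.13409108] [4.45264631e-01 8.95390728e-01 7.14773688e-04 3.78708218e-03] 9.234462261664914 [ 1.08483744 -0.1077575  -1.55769522] [0.07492069 0.0079967  0.01536019]
[[0.5857124  0.47797408]
 [0.60710825 0.22043239]
 [0.43779711 0.20368503]
 [0.41771981 0.45570728]] [0.51208439 0.33944969]
94.74906858056862 [4.45264631e-01 8.95390728e-01 7.14773688e-04 3.78708218e-03] 37.119034700956895
```

The keeper is free and raised. Next I rotate +32.4° to align it with the tray's y axis (94.7°), then carry it over.

Call:
send_rows:
  motion:
    - {"gripper":5,"travel":[0,0,-10],"rotation":[0,0,3]}
    - {"gripper":5,"travel":[0,0,-10],"rotation":[0,0,6]}
    - {"gripper":5,"travel":[0,0,0],"rotation":[0,0,6]}
    - {"gripper":5,"travel":[0,0,0],"rotation":[0,0,6]}
    - {"gripper":5,"travel":[0,0,0],"rotation":[0,0,6]}
    - {"gripper":5,"travel":[0,0,0],"rotation":[0,0,5.4]}
    - {"gripper":5,"travel":[10,1.6,0],"rotation":[0,0,0]}
    - {"gripper":5,"travel":[20,3.2,0],"rotation":[0,0,0]}
    - {"gripper":5,"travel":[30,4.8,0],"rotation":[0,0,0]}
    - {"gripper":5,"travel":[30,4.8,0],"rotation":[0,0,0]}
    - {"gripper":5,"travel":[30,4.8,0],"rotation":[0,0,0]}
    - {"gripper":5,"travel":[30,4.8,0],"rotation":[0,0,0]}

```text
t: 17.53
tcp_pos: [0.4859, 0.1399, 0.1505]
tool_rot: [0.677, 0.736, -0.0, -0.0]
force: [-0.1, 0.6, -2.0]
finger_gap: 0.105
```

Call:
send_rows:
  motion:
    - {"gripper":5,"travel":[30,4.8,0],"rotation":[0,0,0]}
    - {"gripper":5,"travel":[30,4.8,0],"rotation":[0,0,0]}
    - {"gripper":5,"travel":[30,4.8,0],"rotation":[0,0,0]}
    - {"gripper":5,"travel":[30,4.8,0],"rotation":[0,0,0]}
    - {"gripper":5,"travel":[30,4.8,0],"rotation":[0,0,0]}
    - {"gripper":5,"travel":[30,4.8,0],"rotation":[0,0,0]}
    - {"gripper":5,"travel":[30,4.8,0],"rotation":[0,0,0]}
    - {"gripper":5,"travel":[25,4,0],"rotation":[0,0,0]}
    - {"gripper":5,"travel":[12,2,0],"rotation":[0,0,0]}
    - {"gripper":5,"travel":[5,1,0],"rotation":[0,0,0]}
    - {"gripper":5,"travel":[0,0,0],"rotation":[0,0,0]}
    - {"gripper":5,"travel":[0,0,0],"rotation":[0,0,0]}

```text
t: 18.53
tcp_pos: [0.5056, 0.3912, 0.1503]
tool_rot: [0.677, 0.736, -0.001, 0.0]
force: [0.7, 0.4, -1.1]
finger_gap: 0.107
```

Run:
```python
from h import *
s=manip.sense(); print(s['t'],s['q'],s['tcp_pos'],s['tool_rot'],s['finger_gap']*85.4,s['force'],s['ft_torque'])
im,c=snap('wrist','w11.png'); b,_=snap('scene','s3.png')
A=cv2.resize(im,(533,400)); B=cv2.resize(b[130:300,280:420],(267,324),interpolation=2); B=np.vstack([B,np.zeros((76,267,3),np.uint8)])
cv2.imwrite('pics/ws3.png',np.hstack([A,B])[:,:,::-1])
```

```text
18.5333 [ 4.84402943e-01  5.93394384e-01  1.43340525e+00 -7.26060928e-04
  1.11651955e+00  4.02210756e-01] [0.50561946 0.39124945 0.1503489 ] [ 6.77340925e-01  7.35668689e-01 -9.22626514e-04  1.75906460e-05] 9.1646648895315 [ 0.72429058  0.37644289 -1.1285137 ] [ 0.10865228  0.01525074 -0.04160824]
```

View pics/ws3.png

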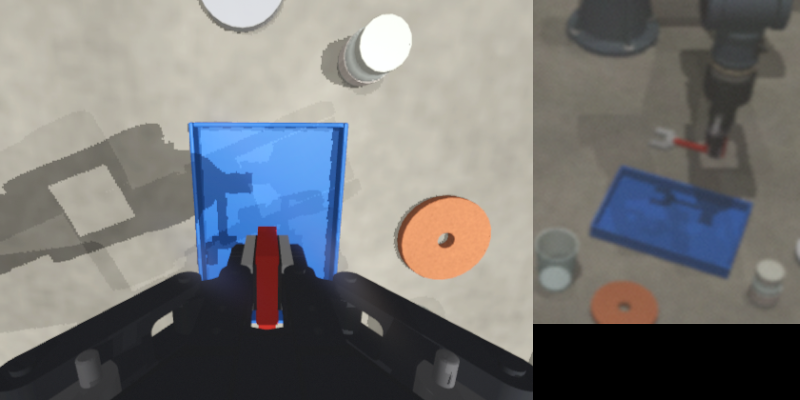

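The wrist half shows the fin at column 267 between tray walls 190 and 348, with the keeper aligned. The scene half shows it hanging level over the tray. I lower it in stages.

Call:
send_rows:
  motion:
    - {"gripper":5,"travel":[1,1,10],"rotation":[0,0,0]}
    - {"gripper":5,"travel":[0,1,20],"rotation":[0,0,0]}
    - {"gripper":5,"travel":[0,0,25],"rotation":[0,0,0]}
    - {"gripper":5,"travel":[0,0,25],"rotation":[0,0,0]}
    - {"gripper":5,"travel":[0,0,25],"rotation":[0,0,0]}
    - {"gripper":5,"travel":[0,0,20],"rotation":[0,0,0]}
    - {"gripper":5,"travel":[0,0,15],"rotation":[0,0,0]}
    - {"gripper":5,"travel":[0,0,10],"rotation":[0,0,0]}
    - {"gripper":5,"travel":[0,0,8],"rotation":[0,0,0]}
    - {"gripper":5,"travel":[0,0,5],"rotation":[0,0,0]}
    - {"gripper":5,"travel":[0,0,0],"rotation":[0,0,0]}

```text
t: 19.55
tcp_pos: [0.5079, 0.393, -0.0129]
tool_rot: [0.678, 0.735, -0.001, -0.0]
force: [-0.4, 0.2, -1.2]
finger_gap: 0.106
```

Run:
```python
from h import *
s=manip.sense(); print(s['t'],s['q'],s['tcp_pos'],s['tool_rot'],s['finger_gap']*85.4,s['force'],s['ft_torque'])
```

```text
19.55 [ 4.84825304e-01  8.16956288e-01  1.51696857e+00 -2.95514558e-05
  8.08806806e-01  4.03278750e-01] [ 0.50789392  0.39298807 -0.01294196] [ 6.77688406e-01  7.35348965e-01 -5.40224728e-04 -1.80577966e-04] 9.04937275905942 [-0.37572958  0.15476469 -1.22495345] [ 0.06472935 -0.01755275 -0.02888235]
```

Call:
send_rows:
  motion:
    - {"gripper":5,"travel":[0,0,5],"rotation":[0,0,0]}
    - {"gripper":5,"travel":[0,0,4],"rotation":[0,0,0]}
    - {"gripper":5,"travel":[0,0,3],"rotation":[0,0,0]}
    - {"gripper":5,"travel":[0,0,2],"rotation":[0,0,0]}
    - {"gripper":5,"travel":[0,0,1],"rotation":[0,0,0]}
    - {"gripper":5,"travel":[0,0,1],"rotation":[0,0,0]}
    - {"gripper":5,"travel":[0,0,0],"rotation":[0,0,0]}

```text
t: 20.13
tcp_pos: [0.5081, 0.3935, -0.0283]
tool_rot: [0.678, 0.736, -0.0, -0.0]
force: [0.5, 0.1, -0.5]
finger_gap: 0.109
```

Call:
send_rows:
  motion:
    - {"gripper":5,"travel":[0,0,1],"rotation":[0,0,0]}
    - {"gripper":5,"travel":[0,0,0.7],"rotation":[0,0,0]}
    - {"gripper":5,"travel":[0,0,0],"rotation":[0,0,0]}

```text
t: 20.38
tcp_pos: [0.508, 0.3934, -0.03]
tool_rot: [0.678, 0.735, -0.0, -0.0]
force: [-0.2, -0.4, -2.3]
finger_gap: 0.109
```

Call:
send_rows:
  motion:
    - {"gripper":5,"travel":[0,0,0.8],"rotation":[0,0,0]}
    - {"gripper":5,"travel":[0,0,0.7],"rotation":[0,0,0]}
    - {"gripper":5,"travel":[0,0,0],"rotation":[0,0,0]}
    - {"gripper":5,"travel":[0,0,0],"rotation":[0,0,0]}

```text
t: 20.72
tcp_pos: [0.508, 0.3934, -0.0315]
tool_rot: [0.678, 0.735, -0.0, -0.0]
force: [0.2, 0.2, -0.5]
finger_gap: 0.104
```

Call:
send_rows:
  motion:
    - {"gripper":5,"travel":[0,0,0.6],"rotation":[0,0,0]}
    - {"gripper":5,"travel":[0,0,0.4],"rotation":[0,0,0]}
    - {"gripper":5,"travel":[0,0,0],"rotation":[0,0,0]}
    - {"gripper":5,"travel":[0,0,0],"rotation":[0,0,0]}

```text
t: 21.05
tcp_pos: [0.5082, 0.3935, -0.032]
tool_rot: [0.678, 0.736, 0.0, 0.0]
force: [-0.8, 0.4, 2.2]
finger_gap: 0.105
```

Contact came at the expected height, with the force swinging from −1 to +2 N. I release and withdraw straight up.

Call:
send_rows:
  motion:
    - {"gripper":14,"travel":[0,0,0],"rotation":[0,0,0]}
    - {"gripper":20,"travel":[0,0,0],"rotation":[0,0,0]}
    - {"gripper":35,"travel":[0,0,0],"rotation":[0,0,0]}
    - {"gripper":45,"travel":[0,0,0],"rotation":[0,0,0]}
    - {"gripper":45,"travel":[0,0,0],"rotation":[0,0,0]}
    - {"gripper":45,"travel":[0,0,-10],"rotation":[0,0,0]}
    - {"gripper":45,"travel":[0,0,-25],"rotation":[0,0,0]}
    - {"gripper":45,"travel":[0,0,-35],"rotation":[0,0,0]}
    - {"gripper":45,"travel":[0,0,-35],"rotation":[0,0,0]}
    - {"gripper":45,"travel":[0,0,-35],"rotation":[0,0,0]}
    - {"gripper":45,"travel":[-20,0,-35],"rotation":[0,0,0]}
    - {"gripper":45,"travel":[-20,0,0],"rotation":[0,0,0]}

```text
t: 22.05
tcp_pos: [0.5162, 0.3565, 0.1514]
tool_rot: [0.677, 0.736, 0.008, 0.003]
force: [0.6, 0.0, -0.1]
finger_gap: 0.528
```

Run:
```python
from h import *
s=manip.sense(); print(s['t'],s['tcp_pos'],s['finger_gap']*85.4,s['force'])
w,c=snap('wrist','w12.png'); b,d=snap('scene','s4.png'); t,_=snap('top','t4.png')
for n,im,K in (('wrist',w,c),('scene',b,d)):
    h=cv2.cvtColor(im,cv2.COLOR_RGB2HSV); m=(((h[...,0]<5)|(h[...,0]>174))&(h[...,1]>140)&(h[...,2]>60)).astype(np.uint8)
    if n=='scene': m[:180]=0;m[280:]=0;m[:,:290]=0;m[:,420:]=0
    k,l,st,ce=cv2.connectedComponentsWithStats(m)
    for i in range(1,k):
        if st[i,4]>15: print(n,st[i],ce[i],ray(K,*ce[i],.03))
A=cv2.resize(w,(533,400)); B=cv2.resize(b[180:280,300:410],(267,243),interpolation=2); T=cv2.resize(t[150:280,280:410],(157,157)); C=np.zeros((157,267,3),np.uint8); C[:,:157]=T
cv2.imwrite('pics/end.png',np.hstack([A,np.vstack([B,C])])[:,:,::-1])
```

```text
22.05 [0.5162313  0.35654497 0.15141308] 45.07661649513238 [ 0.62658724  0.00802001 -0.14520199]
wrist [270 203   8  22 138] [273.36231884 215.63043478] [0.51109244 0.33841918 0.03      ]
```

The picture limit is reached, so I check numerically. First: where the whole red handle lies, and its width profile, to confirm it is flat with the fin up.

Run:
```python
from h import *
c=manip.calibration('wrist'); d=manip.calibration('scene')
im=cv2.imread('pics/w12.png'); h=cv2.cvtColor(im,40).astype(int)
m=((h[...,0]<8)|(h[...,0]>170))&(h[...,1]>110)&(h[...,2]>40); m[:,:200]=0; m[:,350:]=0
for r in range(100,290,6):
    x=np.flatnonzero(m[r]); print(r,(x.min(),x.max(),len(x)) if len(x) else '-',im[r,272].tolist(),end=' | ')
print()
u=np.array([np.cos(np.radians(94.7)),np.sin(np.radians(94.7))]); T=np.array([.508,.3935])
for n,r,z in (('fin out top',17-2,.045),('fin in top',-17-2,.045),('fin out bottom',15,.012),('head tip',-107,.012),('mid',-53,.012),('bar at head',-70,.012)):
    p=T+u*r/1000; print(n,p.round(3),np.round(proj(c,[*p,z]),1),np.round(proj(d,[*p,z]),1))
s=cv2.imread('pics/s4.png'); hs=cv2.cvtColor(s,40).astype(int); ms=((hs[...,0]<10)|(hs[...,0]>168))&(hs[...,1]>90); ms[:180]=0; ms[275:]=0; ms[:,:310]=0; ms[:,405:]=0
q=np.argwhere(ms); print(len(q),q.min(0) if len(q) else '',q.max(0) if len(q) else '',q.mean(0) if len(q) else '')
```

```text
100 - [197, 121, 69] | 106 - [255, 183, 120] | 112 - [255, 182, 119] | 118 - [255, 182, 118] | 124 - [255, 183, 117] | 130 - [255, 182, 116] | 136 - [252, 173, 109] | 142 - [245, 166, 101] | 148 - [150, 86, 94] | 154 (np.int64(271), np.int64(278), 8) [118, 76, 223] | 160 (np.int64(274), np.int64(276), 3) [133, 83, 234] | 166 - [144, 87, 234] | 172 - [150, 89, 231] | 178 - [150, 88, 218] | 184 - [145, 84, 211] | 190 - [137, 83, 220] | 196 (np.int64(270), np.int64(271), 2) [124, 78, 221] | 202 (np.int64(270), np.int64(277), 8) [111, 78, 235] | 208 (np.int64(270), np.int64(277), 8) [97, 75, 235] | 214 (np.int64(270), np.int64(277), 8) [81, 65, 218] | 220 (np.int64(270), np.int64(278), 9) [67, 61, 217] | 226 - [205, 207, 207] | 232 - [192, 194, 194] | 238 - [219, 132, 68] | 244 - [226, 140, 71] | 250 - [244, 156, 79] | 256 - [244, 153, 78] | 262 - [243, 154, 78] | 268 - [243, 152, 74] | 274 - [242, 150, 75] | 280 - [241, 150, 73] | 286 - [241, 149, 72] | 
fin out top [0.507 0.408] [280.8 146.4] [373.3 244.1]
fin in top [0.51  0.375] [280.8 182.2] [363.4 241.2]
fin out bottom [0.507 0.408] [280.7 145.1] [371.9 250.9]
head tip [0.517 0.287] [280.9 252.8] [337.3 240.5]
mid [0.512 0.341] [280.8 207.8] [352.4 245.1]
bar at head [0.514 0.324] [280.8 222.4] [347.6 243.6]
118 [242 348] [251 372] [246.63559322 363.5       ]
```

The red handle spans wrist rows 150–222 (predicted 146–222) and is about 9 mm wide throughout. In the scene view the fin spans rows 242–251 (predicted 241–251), so the keeper lies flat, fin up, in mid-tray. Handing in.

```bash
python3 -c "
from station import manip
s=manip.sense(); print(s['t'],s['force'],abs(s['qd']).max()); print(manip.sign_off())"
```

```text
22.2 [-0.26021846  0.32566764 -0.31311037] 0.04215069940506072
the job is handed in; nothing more can be done
None
```

I backed the nut off, drew the keeper out and laid it in the blue tray, then handed the job in at 22.2 s of the 72 s allowed. No verdict was reported.

- **Nut:** I turned it clockwise by about 3.9 rad. The drag stayed at roughly 0.09–0.17 N m. The tool rose 5.7 mm with the nut, which matches the thread, so it did not slip.
- **Keeper out:** I lifted it 4 mm and it came free, with only its own weight of about 1 N on the tool. I then drew it out 65 mm. The readings I took at rest, after 12 mm and at the end of the draw showed no resistance.
- **Keeper in tray:** I set it down slowly, with light contact of about 2 N. The last images fit it lying flat, fin up, with its middle near the tray's middle. The robot was clear of everything.

**What did not agree:**
- The first two closings on the nut missed. The wrist and scene views put the real fingertips about 47 mm above the reported TCP, so I worked with that offset and confirmed it by contact.
- While turning, the grip was about 4 mm off the nut's axis, and the side force reached about 11 N until I corrected it.
- The keeper appeared about 7 mm to one side of its predicted place in the last wrist image, well inside the limit.
- I had used up the picture viewings by the end, so the final check was on pixel values only. I did not look at the nut after drawing out the keeper, or separately re-check the other things on the bench.

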